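Fit the wheel and pointer to the party prize spinner

TASK

Get the table-top prize spinner ready: put the rose-gold wheel on the stand's sloping shaft, turned so that its keyway drops over the brass key and it sits fully home on the flange. Then lay the red pointer flat in its holder, notch over the pin and tip over the wheel's rim, and let go of both. Leave the bottle, confetti cannon, glass tumbler and gift box where they stand.

Things in the scene. Friction and masses are not known exactly. Their poses are not given: they have to be found in the camera images.
- stand: White stand, fixed to the table, with a sloping top face, lowest on the far side, roughly away from the robot. Origin: on the table under the foot of the shaft; y points to the holder's side. The face leans 30 degrees from level: 160 mm along the slope, from y = -80 to 185 mm, 10 mm below the flange's top face.
- shaft: Steel shaft, leaning 30 degrees from vertical, roughly away from the robot. Origin: on its axis at the top face of its grey flange (68 mm across), 90 mm above the table, where the seated wheel's underside rests; z out along the shaft, x along the key. 27 mm in diameter, 41 mm long, the last 6 mm tapering to 19 mm. A stiff gear motor holds it at any angle within 1.2 rad of key up the slope.
- key_top (a point): Top of the brass key, 22 mm above the flange, 16 mm from the axis in the shaft's x direction. The key is 5 mm wide, stands out to 19 mm from the axis and runs down to the flange; a wheel not lined up rests on it, 22 mm above home. A red stripe on the flange marks the key's side.
- wheel: Rose-gold wheel, 0.3 kg, 140 mm across, 8 mm thick, lying flat on the table at any yaw, hub up. Origin: centre of its underside, z up the hub. The brass hexagonal hub is 50 mm across flats, its top 44 mm above the underside; flats face x and every 60 degrees from it. A bore 31 mm across runs right through, with one keyway on the x side.
- keyway (a point): Middle of the keyway's mouth on the wheel's underside, 18 mm from the wheel's axis in its x direction. The keyway is 8 mm wide, reaches 20 mm from the axis and runs the whole length of the hub. A black stripe on the wheel's upper face lies on the same side; the dots are decoration.
- holder: Black trough on the stand beside the shaft, its z parallel to the shaft. Origin: on its floor, 118 mm from the shaft axis, 14 mm farther out along z than the flange's face; x up the slope (roughly to the robot), y along the trough away from the shaft. Floor x -25 to 25, y -38 to 62 mm; side walls 5 mm high, 40 mm apart inside, ends open. With the pointer in place its frame coincides with this one.
- pin (a point): Foot of the holder's brass pin, on the trough's floor at holder x = -11, y = 30 mm. The pin is 8 mm in diameter and 9 mm high.
- pointer: Red flat blade, 0.09 kg, 120 mm long (y), 36 wide (x), 6 thick, lying flat on the table. Origin: centre of its underside, z up; the narrowed tip is at y = -60 mm. A white grip bar stands on it along y: 12 mm wide, centred at x = 3, y -26 to 20 mm, top 34 mm above the underside. In place, the tip overhangs the wheel's rim by 12 mm, 6 mm above it, so the wheel must go on first.
- notch (a point): On the pointer's underside, where the pin's axis comes when seated: x = -11, y = 30 mm of the pointer. The notch is 12 mm wide (y 24 to 36 mm) and 17 mm deep, cut in from the -x edge.
- bottle: Green bottle with a gold top, standing, 72 mm in diameter, 237 mm high; origin at the centre of its foot. Leave alone.
- cannon: Red confetti cannon, an upright tube 52 mm in diameter, 191 mm high; origin at the centre of its foot. Leave alone.
- tumbler: Empty glass tumbler, standing, 68 mm in diameter, 110 mm high; origin at the centre of its foot. Leave alone.
- giftbox: Peach gift box with white ribbon, 70 x 60 x 46 mm, standing on the table beyond the stand; origin at the centre of its underside. Leave alone.
There are look-alikes about, which are no part of the job. Of the things like the wheel, leave any that is blue or grey; of the rest the larger one is meant.

How it is judged:
On the way, in this order (a step that is already met when the one before it is completed fails the run):
1. the wheel is on the shaft, keyway over the key, fully home on the flange (z of wheel in the frame of shaft between -0.003 and 0.004 m and x of wheel in the frame of shaft between -0.004 and 0.004 m and y of wheel in the frame of shaft between -0.004 and 0.004 m and angle between the z axis of wheel and the z axis of shaft, either way round below 0.07 rad and angle between the x axis of wheel and the x axis of shaft, either way round below 0.25 rad), for 0.2 s.
2. the pointer lies flat in the holder, notch over the pin, tip over the wheel's rim (distance between pointer and holder below 0.006 m and z of pointer in the frame of holder below 0.003 m and angle between the z axis of pointer and the z axis of holder, either way round below 0.07 rad and angle between the y axis of pointer and the y axis of holder, either way round below 0.12 rad), for 0.2 s.
At the end, for the whole second after the job is handed in: The wheel is on the shaft, keyway over the key, within 4 mm of home and square to the flange; the pointer lies flat in the holder within 6 mm and 7 degrees of its place, notch over the pin; both at rest and released; the four other things not tipped or moved over 25 mm (all of step 1 and all of step 2 and linear speed of each of wheel, pointer below 0.02 m/s); the robot touches nothing.
It fails at once if the bottle, cannon, tumbler or gift box is shifted by more than 25 mm (distance of any of bottle, cannon, tumbler, giftbox from where it was at the start of the episode above 0.025 m).
It fails at once if the bottle, cannon, tumbler or gift box is tipped (angle between any of bottle, cannon, tumbler, giftbox's own z axis and vertical above 0.35 rad).
It also fails if it takes over 64 s, if anything falls off the work surface, if the arm or the gripper's body presses on something with over 40 N, if the wrist force passes 120 N, or if a joint passes its speed limit or range.

ROBOT

A 7-joint arm with a two-finger parallel gripper is mounted at the origin on the work surface. World frame = base frame: x ahead of the robot, y to its left, z up, the work surface at z = 0. Lengths are in m, angles in rad, forces in N, time in s.
With the tool pointing down it reaches from about 0.35 to 0.9 m from the base axis. Payload 8.1 kg.
Tool frame: the origin (TCP) lies midway between the tips of the shut fingers; the grasp point (between the pads) lies 19 mm behind it (grasp_offset is the distance from the TCP to the grasp point, in m); z points along the fingers, y is the line along which they close (so a half turn about z gives the same grasp; the last joint's range is limited). The gripper opens to 85 mm and grips with 20 to 120 N. Pads are 22 mm wide; open, the fingers measure 114 mm over their backs; the gripper's body (76 mm by 85 mm) begins 54 mm behind the grasp point. The pads swing forward as they close: fully open they stand 13 mm farther back than shut.
Start: joints at [1.098, 0.434, 0.025, 1.573, -0.012, 1.134, -0.075], TCP at [0.226, -0.583, 0.231] pointing down, gripper open.
Joint ranges: [-2.62, 2.62], [-0.44, 2.09], [-1.27, 1.32], [0.08, 2.57], [-1.32, 4.46], [0.12, 2], [-2.74, 2.74]. Speed limits (rad/s): [2.22, 2.22, 3.01, 3.01, 3.14, 3.14, 3.14].

INTERFACE

Orientations are given as a unit quaternion [w, x, y, z].
In Python, from plant import state, get_image, camera_model, finish_job, recognise, pinpoint, grasp_offset gives the robot as it stands.
- The arm moves only by the shell command python3 -m creep 'ROWS' [FORCE]. ROWS is text: rows parted by semicolons, each of 5 numbers parted by spaces: the shift along the world's x, y, z in units of 40 mm (1.0 is 40 mm), then the turn about the world's z in degrees, then the finger opening in mm, from 0 to 85.4. A call has 1 to 8 rows; each row shifts and turns the commanded pose from where the row before left it; what a row does not reach is not made up. A row lasts 1/10 s, in which the tool goes at most 50 mm and 8.59 degrees, less where a joint would pass 70% of its speed; a pose out of reach is approached as far as the arm can. A call is refused whole if a number of a shift passes 1 or a number of a turn 8.59, either way. A call with a gripper value outside its range is refused whole. The fingers move at their own pace and stop on an object; FORCE is the grip in N (left out, the last holds). Time passes only in rows, so rows that do not move let the fingers close. It gives the time, the measured TCP pose, the force, the opening and the grip force at its end, in the units of the state.
- state(): the state, without advancing time (a new reading comes with each control period).
- get_image(name): name is "side" or "top"; returns the picture (384x512x3 uint8, blue, green, red); there is no depth.
- camera_model(name): a dict with "fov_y" (degrees; the focal length in pixels is half the picture's height over the tangent of half this angle, whatever the lens; pixels are square), "cx", "cy" (the principal point, pixels), "world_to_cam" (4x4, takes a point from world to camera coordinates). Camera axes: x right, y up, looking along -z (the intrinsics and any distortion apply to the point x, -y, -z); pixel columns grow to the right and rows downward; lengths in m; the calibration is good to about 2 mm. A picture is of the moment at which its call begins. camera_model takes no time and is no camera call.
- finish_job(): hands the job in; it is judged then, once.
Trained networks look in the newest picture that a camera, given by its name, has taken for a name from the list of things; names that differ only in an ending like _2 or _b are one class to them, and where a whole thing is asked for, a point or a joint stands for the part that bears it (a point fixed in the world has none). Each returns a list of dicts, best first, with "score" (0 to 1); they miss things now and then, are a little off and sometimes report something else, mostly with a low value. They report only what shows in the picture. A call takes as long as a camera call. They do not tell look-alikes from the thing itself.
- recognise(camera, query): "at" ([x, y, z] in m, in the coordinates of the camera as it stood for that picture, good to about 4 mm: the middle of the surface that is visible of it).
- pinpoint(camera, query): "at" ([x, y, z] in m, in the coordinates of the camera as it stood for that picture, good to about 4 mm: a listed point, or the origin of a listed thing).
The state is a dict: "clock": time; "qpos": joint angles; "dq": joint speeds; "effort": joint torques, N m; "eef_pos": TCP position; "tool_rot": TCP orientation; "force": force on the tool from outside, world axes, zero at the start; "torque": the same for the moment, N m; "opening": finger opening in m; "finger_force": force on a finger pad.
Only numpy, scipy, OpenCV 4.12 (cv2) and the standard library are available. Lean on these libraries where they do the work, as an engineer would, in place of code of your own. Each camera call takes 0.05 s, during which the arm holds its last target. There are 200 camera calls.

## Working session

There is one attempt and no reset: what is moved stays moved. The work goes in short steps, Python scripts to look and compute and a shell command to move; the robot and the scene stay as the last step left them, time stands still between calls to the robot, and variables do not carry over. Pictures are saved under pics/ and viewed, at most 10 in all, crops included, and the job is handed in when it is done.

```bash
ls; mkdir -p pics; cat > h.py <<'E'
import numpy as np, cv2
from plant import *
def toW(cam,p):
    M=np.linalg.inv(np.array(camera_model(cam)["world_to_cam"])); return (M@np.r_[p,1])[:3]
def proj(cam,P):
    m=camera_model(cam); c=(np.array(m["world_to_cam"])@np.r_[P,1])[:3]
    f=192/np.tan(np.radians(m["fov_y"])/2); return m["cx"]+f*c[0]/-c[2], m["cy"]-f*c[1]/-c[2]
E
python3 - <<'E'
from h import *
for c in ("side","top"):
    cv2.imwrite(f"pics/{c}0.png",get_image(c)); m=camera_model(c); print({k:v for k,v in m.items() if k!="world_to_cam"}, np.linalg.inv(np.array(m["world_to_cam"]))[:3,3].round(3))
    for f,q in [(pinpoint,x) for x in "wheel keyway shaft key_top holder pin pointer notch stand bottle cannon tumbler giftbox".split()]:
        for d in f(c,q):
            if d["score"]>.25:
                P=toW(c,d["at"]); print(c,q,round(d["score"],2),P.round(3),np.round(proj(c,P)))
s=state();print(s)
E
```

```text
pics
{'fov_y': 44.33294022009855, 'cx': 249.47375240442, 'cy': 204.86595582990182} [0.311 1.049 1.062]
side wheel 0.86 [ 0.41   0.303 -0.004] [254. 306.]
side wheel 0.78 [0.232 0.36  0.001] [319. 334.]
side wheel 0.75 [ 0.336  0.501 -0.002] [271. 378.]
side wheel 0.7 [0.536 0.491 0.002] [190. 359.]
side keyway 0.82 [ 0.527  0.477 -0.   ] [195. 355.]
side keyway 0.71 [ 0.227  0.371 -0.002] [320. 338.]
side keyway 0.67 [ 0.425  0.297 -0.003] [249. 303.]
side keyway 0.64 [0.321 0.498 0.002] [277. 378.]
side shaft 0.61 [0.524 0.107 0.091] [227. 225.]
side key_top 0.6 [0.52  0.119 0.113] [228. 222.]
side holder 0.83 [ 0.536 -0.01   0.105] [231. 195.]
side pin 0.81 [ 0.546 -0.034  0.098] [230. 191.]
side pointer 0.52 [ 0.458 -0.291  0.004] [268. 168.]
side notch 0.73 [ 0.453 -0.317  0.001] [271. 164.]
side notch 0.69 [0.682 0.417 0.001] [143. 324.]
side stand 0.92 [ 0.522  0.112 -0.001] [228. 248.]
side stand 0.39 [ 0.457 -0.289  0.005] [269. 168.]
side bottle 0.72 [ 0.456 -0.481  0.003] [276. 139.]
side cannon 0.85 [0.682 0.416 0.001] [143. 324.]
side tumbler 0.58 [ 0.696 -0.383  0.002] [
[... 1206 characters left out ...]
{'clock': 1.4, 'qpos': array([ 1.09840895,  0.43450191,  0.02500643,  1.57320115, -0.01155607,
        1.13398382, -0.07513782]), 'dq': array([ 0.00099301, -0.00012644,  0.0008811 ,  0.00064217, -0.00037804,
        0.00277068, -0.00180751]), 'effort': array([-4.71728981e-05, -6.70276594e+01,  1.02378633e+00, -3.16556311e+01,
        1.54209766e-02,  2.34131679e-03,  2.90135438e-05]), 'eef_pos': array([ 0.22585123, -0.58278699,  0.23132129]), 'tool_rot': array([ 3.16656735e-05,  9.82965907e-01,  1.83787988e-01, -1.98030950e-05]), 'force': array([0.07988655, 0.4717883 , 0.32773954]), 'torque': array([-0.00834629, -0.0001116 , -0.00329944]), 'finger_force': 0.0, 'opening': 0.08558990662766959}
```

```bash
python3 - <<'E'
import cv2
a=cv2.imread("pics/side0.png");b=cv2.imread("pics/top0.png")
cv2.imwrite("pics/a1.png",cv2.resize(a,(780,585),interpolation=3))
cv2.imwrite("pics/b1.png",cv2.resize(b[120:290,90:390],None,fx=2.6,fy=2.6,interpolation=2))
E
```

```text
(no output)
```

View pics/a1.png

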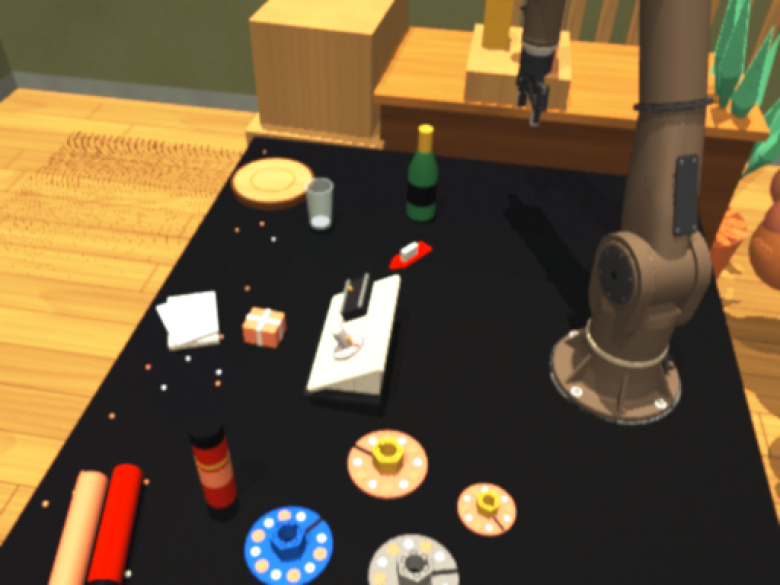

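View pics/b1.png

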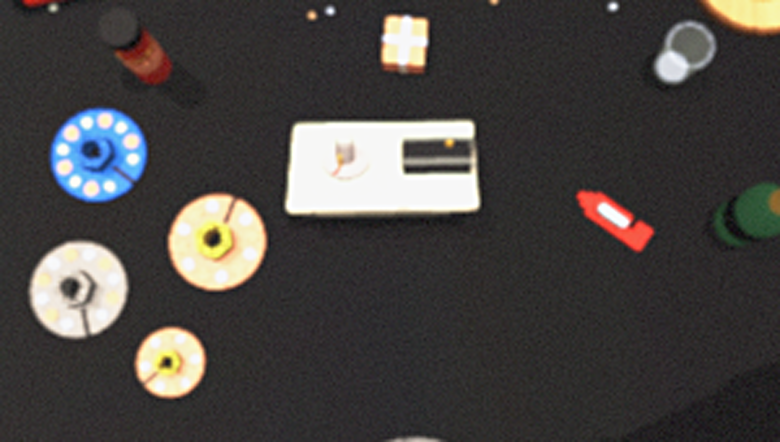

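The picture shows four wheel-like things, given here as original top-camera pixels:
- blue at (129,179)
- grey at (120,231)
- large rose-gold at (174,213)
- small rose-gold at (156,259)

The one meant is the larger rose-gold wheel at (174,213). The tool always points straight down, so the wheel and pointer have to pivot in the grip. I'll fit the poses next and confirm with rectified crops.

```bash
cat >> h.py <<'E'
from scipy.optimize import least_squares
def collect(qs,n=1,near=None,cams=("side","top")):
    out={q:[] for q in qs}
    for _ in range(n):
        for c in cams:
            get_image(c)
            for q in qs:
                for d in pinpoint(c,q):
                    P=toW(c,d["at"])
                    if d["score"]>.3 and (near is None or np.linalg.norm(P-near[q])<.035): out[q].append(P); break
    return out
def frame(x,y,yaw):   # stand yaw = direction of stand x-down.. ; returns R (cols up-slope, y, zshaft), o
    a=np.array([np.cos(yaw),np.sin(yaw),0])  # stand x (horizontal, up-slope side, to robot)
    yy=np.array([-a[1],a[0],0]); z=-.5*a+np.array([0,0,np.sqrt(.75)]); xx=np.cross(yy,z)
    return np.c_[xx,yy,z],np.array([x,y,.09])
def rect(img,cam,o,ex,ey,half,s):
    # s px per m, out u along ex, v along -ey
    n=int(2*half*s); src=[(-half,half),(half,half),(half,-half),(-half,-half)]
    px=np.float32([proj(cam,o+a*ex+b*ey) for a,b in src]); H=cv2.getPerspectiveTransform(px,np.float32([(0,0),(n,0),(n,n),(0,n)]))
    return cv2.warpPerspective(img,H,(n,n),flags=cv2.INTER_CUBIC)
E
python3 - <<'E'
from h import *
near=dict(wheel=(.411,.304,0),keyway=(.427,.3,0),shaft=(.5225,.108,.09),key_top=(.521,.119,.114),holder=(.536,-.008,.104),pin=(.545,-.036,.098),pointer=(.46,-.29,0),notch=(.453,-.3175,0))
near={k:np.array(v) for k,v in near.items()}
c=collect(near,2,near)
for k in near: c[k].append(near[k]);c[k].append(near[k]); print(k,len(c[k]),np.mean(c[k],0).round(4),np.std(c[k],0).round(4))
def f(p):
    R,o=frame(p[0],p[1],p[2]); r=[]
    L=dict(shaft=(0,0,0),holder=(0,.118,.014),pin=(-.011,.148,.014),key_top=(.016*np.cos(p[3]),.016*np.sin(p[3]),.022))
    for k,l in L.items():
        for P in c[k]: r+=list((o+R@np.array(l)-P)/.004)
    return r
s=least_squares(f,[.5225,.108,np.pi,-.7],loss="soft_l1"); print("stand",s.x, "phi",np.degrees(s.x[3]))
ims={k:get_image(k) for k in("side","top")}
for k in ims: cv2.imwrite(f"pics/{k}1.png",ims[k])
np.save("stand.npy",s.x)
R,o=frame(*s.x[:3]); W=np.mean(c["wheel"],0);W[2]=.008
X,Y=np.eye(3)[:2]
rows=[np.hstack([rect(ims[k],k,W,X,Y,.08,1800) for k in ims]),np.hstack([rect(ims[k],k,o,R[:,0],R[:,1],.04,3600) for k in ims])]
cv2.imwrite("pics/r1.png",np.vstack(rows))
E
```

```text
wheel 6 [ 0.4108  0.3044 -0.0011] [0.0012 0.0015 0.0012]
keyway 6 [ 0.4267  0.2974 -0.0013] [0.0011 0.0023 0.0013]
shaft 6 [0.5233 0.1073 0.0906] [0.0016 0.0011 0.0009]
key_top 6 [0.5231 0.1176 0.1136] [0.0017 0.0013 0.0011]
holder 6 [ 0.5368 -0.0091  0.1036] [0.001  0.0017 0.0025]
pin 6 [ 0.5458 -0.0385  0.0971] [0.0025 0.0022 0.0013]
pointer 6 [ 0.4595 -0.289   0.0005] [0.0015 0.0019 0.0023]
notch 6 [ 4.515e-01 -3.174e-01  3.000e-04] [0.0019 0.0013 0.0004]
stand [ 0.52325369  0.10790002  3.18942033 -0.69927609] phi -40.06556873139479
```

View pics/r1.png

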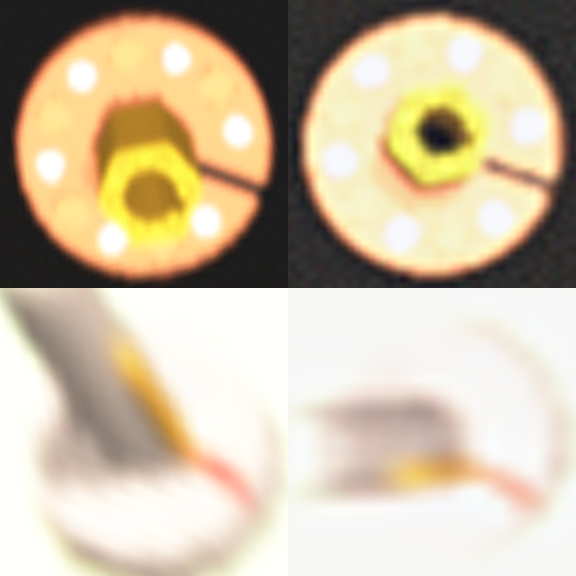

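The enlarged crop confirms the big rose-gold wheel, with its stripe at about -21° yaw. The key's red stripe lies about -33° from up-slope. That lets me grip the hub flats with the finger axis along the stand's y, so the wheel can pivot into the lean. Moving over the wheel now.

```bash
python3 -m creep '0.2 1 0 -3 85; 0.2 1 0 -3 85; 0.2 1 0 -3 85; 0.2 1 0 -3 85; 0.2 1 0 0 85; 0.2 1 0 0 85; 0.2 1 0 0 85; 0.2 1 0 0 85' 
python3 -m creep '0.2 1 0 0 85; 0.2 1 0 0 85; 0.2 1 0 0 85; 0.2 1 0 0 85; 0.2 1 0 0 85; 0.2 1 0 0 85; 0.2 1 0 0 85; 0.2 1 0 0 85' 
python3 -m creep '0.2 1 0 0 85; 0.2 1 0 0 85; 0.2 1 0 0 85; 0.2 1 0 0 85; 0.2 1 0 0 85; 0.2 1 0 0 85; 0 0 0 0 85; 0 0 0 0 85'
cat >> h.py <<'E'
def pose():
    s=state(); q=s["tool_rot"]; from scipy.spatial.transform import Rotation as Ro
    R=Ro.from_quat([q[1],q[2],q[3],q[0]]).as_matrix(); y=R[:,1]
    print("t",round(s["clock"],2),"tcp",s["eef_pos"].round(4),"yaw",round(np.degrees(np.arctan2(y[1],y[0])),2),"F",np.round(s["force"],1),"open",round(s["opening"],4),"ff",round(s["finger_force"],1),"q",s["qpos"].round(2)); return s
E
python3 -c "
from h import *;pose()"
```

```text
clock: 4.1
eef_pos: [0.29, -0.2612, 0.2316]
tool_rot: [0.0, 0.997, 0.08, 0.0]
force: [2.1, 0.1, -0.0]
opening: 0.0851
finger_force: 0.0
clock: 4.9
eef_pos: [0.354, 0.0589, 0.2317]
tool_rot: [0.0, 0.997, 0.08, 0.001]
force: [1.3, 0.2, 0.9]
opening: 0.0849
finger_force: 0.0
clock: 5.7
eef_pos: [0.4015, 0.298, 0.231]
tool_rot: [-0.0, 0.997, 0.081, -0.0]
force: [0.3, -0.1, -0.3]
opening: 0.0854
finger_force: 0.0
t 5.7 tcp [0.4015 0.298  0.231 ] yaw -80.7 F [ 0.3 -0.1 -0.3] open 0.0854 ff 0.0 q [-0.18  0.32 -0.72  1.83  0.23  1.08 -2.39]
```

```bash
python3 -m creep '0.24 0.16 -1 0 85; 0 0 -1 0 85; 0 0 -1 0 85; 0 0 -1 0 85; 0 0 -1 0 85; 0 0 -0.45 0 85; 0 0 0 0 85; 0 0 0 0 48' 30
python3 -m creep '0 0 0 0 48; 0 0 0 0 44; 0 0 0 0 44; 0 0 0 0 44; 0 0 0 0 44'
python3 -m creep '0 0 0.5 0 44; 0 0 1 0 44; 0 0 1 0 44; 0 0 1 0 44; 0 0 1 0 44; 0 0 0 0 44; 0 0 0 0 44'
python3 - <<'E'
from h import *
pose(); im=get_image("side"); cv2.imwrite("pics/s2.png",im); u,v=map(int,proj("side",(.411,.304,.16)));print(u,v)
cv2.imwrite("pics/s2c.png",cv2.resize(im[max(0,v-70):v+90,u-90:u+90],None,fx=3,fy=3,interpolation=2))
E
```

```text
clock: 6.5
eef_pos: [0.4118, 0.3029, 0.014]
tool_rot: [0.0, 0.997, 0.08, 0.0]
force: [-0.3, 0.2, -0.1]
opening: 0.0728
finger_force: 0.0
clock: 7.0
eef_pos: [0.4125, 0.3039, 0.015]
tool_rot: [-0.0, 0.997, 0.08, 0.001]
force: [-0.9, -2.4, 6.0]
opening: 0.0495
finger_force: 30.4
clock: 7.7
eef_pos: [0.4118, 0.3034, 0.1943]
tool_rot: [-0.0, 0.997, 0.08, 0.001]
force: [-1.1, -0.0, -4.6]
opening: 0.0496
finger_force: 34.2
t 7.7 tcp [0.4118 0.3034 0.1943] yaw -80.85 F [-1.1 -0.  -4.6] open 0.0496 ff 34.2 q [-0.2   0.38 -0.7   1.85  0.29  1.01 -2.43]
255 266
```

View pics/s2c.png

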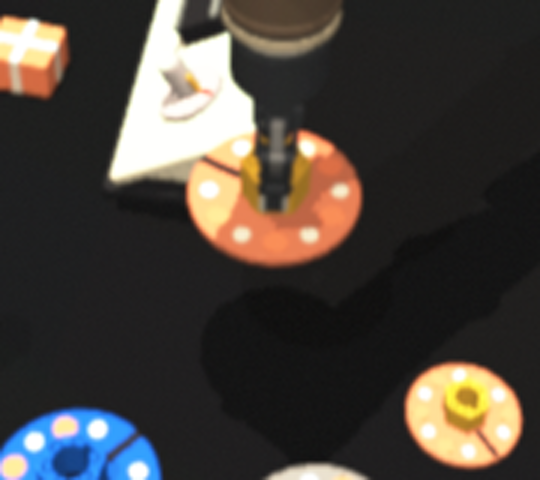

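```bash
python3 - <<'E'
from h import *
p=np.load("stand.npy");R,o=frame(*p[:3]); ims={k:cv2.imread(f"pics/{k}1.png") for k in("side","top")}
c=o+R@np.array([0,.05,-.01])
out=[rect(ims[k],k,c,R[:,0],R[:,1],.15,1300) for k in ims]
for im in out:
    for d in range(-10,11,5): cv2.putText(im,str(d),(int((d/100+.15)*1300)-8,385),0,.35,(0,255,0),1); cv2.line(im,(int((d/100+.15)*1300),370),(int((d/100+.15)*1300),376),(0,255,0),1)
    for d in (-80,0,185): v=int((.15-(d/1000-.05))*1300); cv2.line(im,(0,v),(30,v),(0,255,0),1)
cv2.imwrite("pics/r2.png",np.hstack(out))
E
```

```text
(no output)
```

View pics/r2.png

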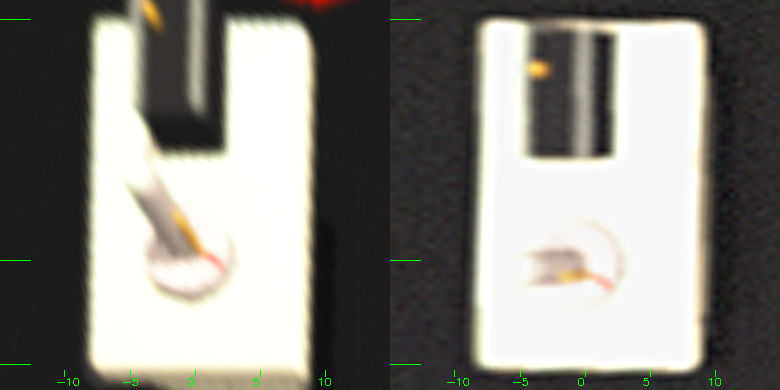

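```bash
python3 -m creep '0 0 0 8.5 44; 0 0 0 8.5 44; 0 0 0 8.5 44; 0 0 0 8.5 44; 0 0 0 8.5 44; 0 0 0 8.5 44; 0 0 0 8.5 44; 0 0 0 8.5 44' 
python3 -m creep '0 0 0 8.5 44; 0 0 0 8.5 44; 0 0 0 8.5 44; 0 0 0 8.5 44; 0 0 0 8.5 44; 0 0 0 8.5 44; 0 0 0 8.5 44; 0 0 0 8.5 44' 
python3 -m creep '0 0 0 8.5 44; 0 0 0 8.5 44; 0 0 0 8.5 44; 0 0 0 8.5 44; 0 0 0 0 44'; python3 -c "
from h import *;pose()"
```

```text
clock: 8.55
eef_pos: [0.4106, 0.3026, 0.1915]
tool_rot: [-0.0, 0.78, 0.626, -0.002]
force: [-0.5, 0.8, -4.5]
opening: 0.0496
finger_force: 34.0
clock: 9.35
eef_pos: [0.4107, 0.3026, 0.1914]
tool_rot: [-0.001, 0.296, 0.955, -0.001]
force: [-0.5, -0.1, -3.7]
opening: 0.0496
finger_force: 34.1
clock: 9.85
eef_pos: [0.4108, 0.3027, 0.1916]
tool_rot: [-0.001, 0.006, 1.0, -0.001]
force: [-0.2, -0.2, -3.2]
opening: 0.0495
finger_force: 34.1
t 9.85 tcp [0.4108 0.3027 0.1916] yaw 89.35 F [-0.2 -0.2 -3.2] open 0.0495 ff 34.1 q [ 0.12  0.6  -1.24  1.84  0.61  1.17  0.23]
```

```bash
python3 -m creep '0.76 -0.88 0 3.3 44; 0.76 -0.88 0 0 44; 0.76 -0.88 0 0 44; 0 0 -0.65 0 44; 0 0 -0.65 0 44; 0 0 0 0 44; 0 0 0 0 44' 20
python3 -m creep '0 0 -0.1 0 44; 0 0 -0.1 0 44; 0 0 -0.1 0 44; 0 0 -0.1 0 44; 0 0 0 0 44' 
python3 -c "
from h import *;pose()"
```

```text
clock: 10.55
eef_pos: [0.502, 0.1982, 0.1411]
tool_rot: [-0.001, -0.021, 1.0, -0.0]
force: [0.0, 0.3, -3.0]
opening: 0.0497
finger_force: 31.3
clock: 11.05
eef_pos: [0.5051, 0.1989, 0.1266]
tool_rot: [0.002, -0.021, 1.0, 0.001]
force: [5.5, 0.3, 2.2]
opening: 0.0493
finger_force: 29.4
t 11.05 tcp [0.5051 0.1989 0.1266] yaw 92.42 F [5.5 0.3 2.2] open 0.0493 ff 29.4 q [ 0.29  0.71 -1.17  1.84  0.74  1.1   0.46]
```

```bash
python3 -m creep '0 0 -0.1 0 44; 0 0 -0.1 0 44; 0 0 -0.1 0 44; 0 0 -0.05 0 44; 0 0 0 0 44' 20
python3 - <<'E'
from h import *
pose(); im=get_image("side"); cv2.imwrite("pics/s3.png",im); u,v=map(int,proj("side",(.505,.199,.12)));print(u,v)
cv2.imwrite("pics/s3c.png",cv2.resize(im[max(0,v-70):v+70,u-90:u+90],None,fx=3.5,fy=3.5,interpolation=2))
E
```

```text
clock: 11.55
eef_pos: [0.5066, 0.1994, 0.1139]
tool_rot: [0.004, -0.021, 1.0, 0.001]
force: [9.1, -0.7, 9.1]
opening: 0.0496
finger_force: 32.5
t 11.55 tcp [0.5066 0.1994 0.1139] yaw 92.41 F [ 9.1 -0.7  9.1] open 0.0496 ff 32.5 q [ 0.28  0.72 -1.15  1.85  0.76  1.08  0.45]
227 241
```

View pics/s3c.png

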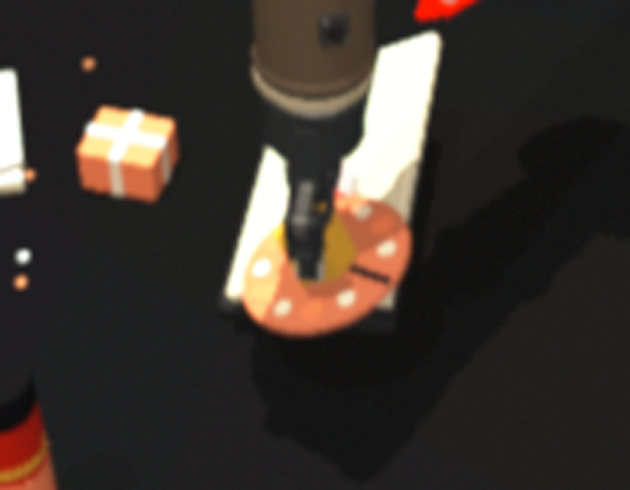

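Viewed: the wheel at about (325,265) in the crop has pivoted in the grip, near rim up on the stand's edge, leaning the right way. I'll tilt it slightly more, lift it, and go over the shaft.

```bash
python3 -m creep '0 0 -0.1 0 44; 0 0 -0.05 0 44; 0 0 0 0 44; 0 0 0.6 0 44; 0 0 1 0 44; 0 0 0.3 0 44; 0 0 0 0 44' 30
python3 -m creep '0.5 -0.72 0 0 44; 0.5 -0.72 0 0 44; 0.5 -0.72 0 0 44; 0 0 0 0 44; 0 0 0 0 44'
python3 - <<'E'
from h import *
pose()
for c in("side","top"):
    im=get_image(c); cv2.imwrite(f"pics/{c}4.png",im)
    for q in("wheel","keyway"):
        for d in pinpoint(c,q):
            P=toW(c,d["at"])
            if P[2]>.05: print(c,q,P.round(4),round(d["score"],2))
ims=[]
for c in("side","top"):
    im=cv2.imread(f"pics/{c}4.png");u,v=map(int,proj(c,(.54,.11,.15))); ims.append(cv2.resize(im[v-55:v+55,u-60:u+60],None,fx=3.3,fy=3.3,interpolation=2))
cv2.imwrite("pics/c4.png",np.hstack(ims))
E
```

```text
clock: 12.3
eef_pos: [0.5035, 0.1988, 0.183]
tool_rot: [0.002, -0.021, 1.0, 0.0]
force: [-0.1, 0.6, -4.4]
opening: 0.05
finger_force: 45.6
clock: 12.8
eef_pos: [0.5623, 0.1102, 0.1791]
tool_rot: [-0.001, -0.02, 1.0, -0.0]
force: [-0.4, 1.7, -4.2]
opening: 0.0495
finger_force: 45.6
t 12.8 tcp [0.5623 0.1102 0.1791] yaw 92.34 F [-0.4  1.7 -4.2] open 0.0495 ff 45.6 q [ 0.46  0.69 -1.18  1.7   0.68  1.22  0.72]
side wheel [0.5512 0.1086 0.1671] 0.62
side wheel [0.5258 0.1172 0.1159] 0.16
side keyway [0.5349 0.1147 0.1753] 0.91
top wheel [0.5501 0.1144 0.1686] 0.74
top keyway [0.5355 0.1201 0.1731] 0.77
top keyway [0.549  0.1146 0.1702] 0.62
```

View pics/c4.png

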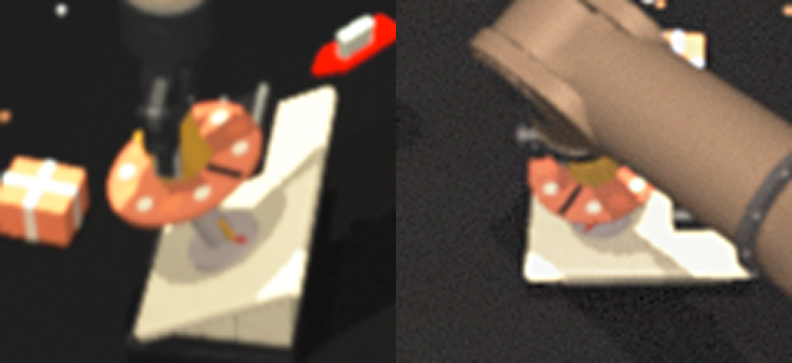

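Viewed: the wheel hangs tilted about 21° over the shaft, with its stripe at crop-left (225,170) on the same side as the red flange stripe at (240,238). I'll lower it onto the shaft tip and let the shaft finish the alignment.

```bash
python3 -m creep '-0.18 0 -0.45 0 44; 0 0 -0.4 0 44; 0 0 0 0 44; -0.03 0 -0.16 0 44; -0.03 0 -0.16 0 44; 0 0 0 0 44' 20
python3 -m creep '-0.03 0 -0.16 0 44; -0.03 0 -0.16 0 44; 0 0 0 0 44;0 0 0 0 44'
python3 - <<'E'
from h import *
pose()
for c in("side","top"):
    im=get_image(c); cv2.imwrite(f"pics/{c}5.png",im)
    for q in("wheel","keyway"):
        for d in pinpoint(c,q):
            P=toW(c,d["at"])
            if P[2]>.05: print(c,q,P.round(4),round(d["score"],2))
E
```

```text
clock: 13.7
eef_pos: [0.5527, 0.1114, 0.1339]
tool_rot: [-0.0, -0.022, 1.0, -0.0]
force: [0.1, 0.2, -3.4]
opening: 0.0501
finger_force: 45.5
clock: 14.1
eef_pos: [0.5492, 0.1116, 0.121]
tool_rot: [-0.001, -0.022, 1.0, -0.0]
force: [-5.6, 0.8, -3.6]
opening: 0.0494
finger_force: 38.6
t 14.1 tcp [0.5492 0.1116 0.121 ] yaw 92.52 F [-5.6  0.8 -3.6] open 0.0494 ff 38.6 q [ 0.44  0.74 -1.14  1.8   0.74  1.12  0.65]
side wheel [0.535  0.1128 0.108 ] 0.62
side keyway [0.5227 0.113  0.1125] 0.58
top wheel [0.5389 0.112  0.1076] 0.81
top keyway [0.5226 0.1195 0.117 ] 0.59
```

```bash
python3 -m creep '-0.05 0 -0.087 0 44; -0.05 0 -0.087 0 44; 0 0 0 0 44; 0 0 0 0 44' 20
python3 -m creep '-0.05 0 -0.087 0 44; -0.05 0 -0.087 0 44; 0 0 0 0 44;0 0 0 0 44'
python3 - <<'E'
from h import *
pose()
for c in("side","top"):
    im=get_image(c); cv2.imwrite(f"pics/{c}6.png",im)
    for q in("wheel","keyway"):
        for d in pinpoint(c,q):
            P=toW(c,d["at"])
            if P[2]>.05: print(c,q,P.round(4),round(d["score"],2))
E
```

```text
clock: 14.8
eef_pos: [0.5459, 0.1116, 0.1145]
tool_rot: [-0.001, -0.022, 1.0, -0.0]
force: [-5.4, -0.6, -0.9]
opening: 0.0498
finger_force: 35.3
clock: 15.2
eef_pos: [0.5423, 0.1113, 0.1075]
tool_rot: [-0.0, -0.022, 1.0, -0.0]
force: [-5.4, -1.4, -1.9]
opening: 0.0498
finger_force: 32.9
t 15.2 tcp [0.5423 0.1113 0.1075] yaw 92.48 F [-5.4 -1.4 -1.9] open 0.0498 ff 32.9 q [ 0.44  0.74 -1.13  1.83  0.76  1.09  0.63]
side wheel [0.5306 0.1146 0.0961] 0.79
side keyway [0.5157 0.1148 0.1039] 0.69
top wheel [0.5301 0.1126 0.0933] 0.65
top keyway [0.514  0.117  0.1028] 0.58
```

The wheel is below the key-top level, so it's keyed. Pressing home.

```bash
python3 -m creep '-0.05 0 -0.087 0 44; -0.05 0 -0.087 0 44; 0 0 -0.06 0 44; 0 0 0 0 44; 0 0 0 0 44' 20
python3 - <<'E'
from h import *
pose()
p=np.load("stand.npy");R,_=frame(*p[:3]);o=np.array([.521,.1095,.09])
L={"wheel":[],"keyway":[]}
for c in("side","top"):
    im=get_image(c); cv2.imwrite(f"pics/{c}7.png",im)
    for q in L:
        for d in pinpoint(c,q):
            P=toW(c,d["at"])
            if P[2]>.05: print(c,q,P.round(4),(R.T@(P-o)*1000).round(1),round(d["score"],2))
E
```

```text
clock: 16.0
eef_pos: [0.54, 0.1109, 0.0989]
tool_rot: [0.001, -0.021, 1.0, -0.0]
force: [-0.5, -5.4, 5.2]
opening: 0.0494
finger_force: 31.3
t 16.0 tcp [0.54   0.1109 0.0989] yaw 92.41 F [-0.5 -5.4  5.2] open 0.0494 ff 31.3 q [ 0.43  0.75 -1.12  1.84  0.78  1.07  0.62]
side wheel [0.5237 0.112  0.0856] [-4.6 -2.4 -2.4] 0.94
side keyway [0.5086 0.1126 0.0947] [13.  -3.7 -2. ] 0.87
top wheel [0.526  0.1134 0.0912] [-3.9 -3.6  3.6] 0.58
top keyway [0.509  0.12   0.0944] [ 12.2 -11.   -2. ] 0.85
```

```bash
python3 -m creep '0 0 -0.06 0 44; 0 0 -0.06 0 44; 0 0 0 0 44; 0 0 0 0 60; 0 0 0 0 85; 0 0 0 0 85' 20
python3 -m creep '0 0 0.4 0 85; 0 0 1 0 85; 0 0 1 0 85; 0 0 1 0 85; -0.7 -0.8 0 0 85; -0.7 -0.8 0 0 85; -0.7 -0.8 0 0 85; -0.7 -0.8 0 0 85'
python3 - <<'E'
from h import *
pose()
p=np.load("stand.npy");R,_=frame(*p[:3]);o=np.array([.521,.1095,.09])
for c in("side","top"):
    im=get_image(c); cv2.imwrite(f"pics/{c}8.png",im)
    for q in ("wheel","keyway","holder","pin"):
        for d in pinpoint(c,q):
            P=toW(c,d["at"])
            if P[2]>.05: print(c,q,P.round(4),(R.T@(P-o)*1000).round(1),round(d["score"],2))
ims=[]
for c in("side","top"):
    im=cv2.imread(f"pics/{c}8.png");u,v=map(int,proj(c,(.53,.09,.1))); ims.append(cv2.resize(im[v-55:v+55,u-60:u+60],None,fx=3.3,fy=3.3,interpolation=2))
cv2.imwrite("pics/c8.png",np.hstack(ims))
E
```

```text
clock: 16.9
eef_pos: [0.539, 0.1121, 0.0936]
tool_rot: [0.0, -0.022, 1.0, 0.0]
force: [-0.5, -0.3, 0.9]
opening: 0.0845
finger_force: 0.0
clock: 17.7
eef_pos: [0.4257, -0.0167, 0.2302]
tool_rot: [0.0, -0.022, 1.0, 0.0]
force: [1.1, 0.1, 0.7]
opening: 0.0854
finger_force: 0.0
t 17.7 tcp [ 0.4257 -0.0167  0.2302] yaw 92.54 F [1.1 0.1 0.7] open 0.0854 ff 0.0 q [ 0.93  0.34 -1.24  1.96  0.36  1.09  1.15]
side wheel [0.5235 0.1084 0.0862] [-4.   1.2 -2. ] 0.68
side keyway [0.5107 0.1175 0.0944] [10.8 -8.5 -1.2] 0.95
side holder [ 0.536  -0.0105  0.1068] [  0.4 120.6  19.1] 0.63
side pin [ 0.5446 -0.0385  0.0931] [-12.8 148.9  10.9] 0.68
top wheel [0.5253 0.1137 0.0864] [-5.7 -4.  -0.9] 0.67
top keyway [0.5079 0.1177 0.0956] [13.8 -8.8 -1.5] 0.7
```

View pics/c8.png

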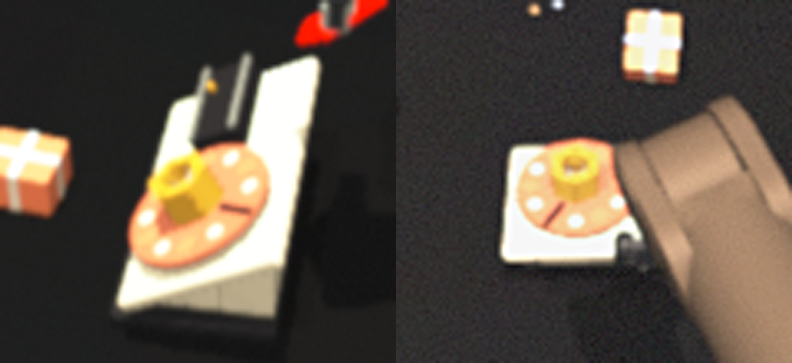

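Viewed: the wheel sits square on the flange, hub at crop-left (185,190), parallel to the face, and released. Next is the pointer, so I'll measure its bar.

```bash
python3 - <<'E'
from h import *
X,Y=np.eye(3)[:2]
c0=np.array([.4595,-.289,0])
for k in("side","top"):
    im=cv2.imread(f"pics/{k}1.png")
    for nm,z in(("bar",.034),("blade",.006)):
        r=rect(im,k,c0+[0,0,z],X,Y,.09,3000); hsv=cv2.cvtColor(r,cv2.COLOR_BGR2HSV)
        m=(hsv[...,1]<90)&(hsv[...,2]>130) if nm=="bar" else ((hsv[...,1]>130)&(hsv[...,2]>90)&((hsv[...,0]<12)|(hsv[...,0]>168)))
        n,l,st,ce=cv2.connectedComponentsWithStats(m.astype(np.uint8)); i=1+np.argmax(st[1:,4])
        pts=np.argwhere(l==i)[:,::-1].astype(np.float32); b=cv2.minAreaRect(pts); ev=np.linalg.eigh(np.cov(pts.T))[1][:,1]
        print(k,nm,"ctr",(c0[:2]+[(b[0][0]-270)/3000,-(b[0][1]-270)/3000]).round(4),"size mm",np.round(np.array(b[1])/3,1),"rectang",round(b[2],1),"axis deg",round(np.degrees(np.arctan2(-ev[1],ev[0]))%180,1))
th=np.radians(234.2); y=np.array([np.cos(th),np.sin(th)]); x=np.array([y[1],-y[0]])
print("bar ctr from net",c0[:2]+.003*x-.003*y)
E
```

```text
side bar ctr [ 0.4572 -0.2745] size mm [35.1 72.9] rectang 32.0 axis deg 75.3
side blade ctr [ 0.4588 -0.2884] size mm [ 51.7 135.7] rectang 35.5 axis deg 54.1
top bar ctr [ 0.4581 -0.2828] size mm [19.9 53.9] rectang 35.6 axis deg 55.9
top blade ctr [ 0.4602 -0.2868] size mm [ 47.8 130.3] rectang 35.0 axis deg 55.1
bar ctr from net [ 0.45882168 -0.28481194]
```

```bash
python3 -m creep '0.12 -0.95 0 -5.5 85; 0.12 -0.95 0 -5.5 85; 0.12 -0.95 0 -5.5 85; 0.12 -0.95 0 -5.5 85; 0.12 -0.95 0 -5.5 85; 0.12 -0.95 0 -5.5 85; 0.11 -0.95 0 -5 85; 0 0 0 0 85'
python3 -m creep '0 0 0 0 85; 0 0 -1 0 85; 0 0 -1 0 85; 0 0 -1 0 85'
python3 -c "
from h import *;pose()"
```

```text
clock: 19.0
eef_pos: [0.46, -0.2875, 0.2286]
tool_rot: [-0.0, 0.309, 0.951, -0.0]
force: [0.1, -0.4, -0.2]
opening: 0.0852
finger_force: 0.0
clock: 19.4
eef_pos: [0.4606, -0.2805, 0.1087]
tool_rot: [0.0, 0.303, 0.953, 0.0]
force: [1.2, -0.2, 0.2]
opening: 0.0851
finger_force: 0.0
t 19.4 tcp [ 0.4606 -0.2805  0.1087] yaw 54.69 F [ 1.2 -0.2  0.2] open 0.0851 ff 0.0 q [ 1.06  0.59 -0.86  1.87  0.55  0.93  0.89]
```

```bash
python3 -m creep '-0.05 -0.08 -1 0 85; 0 0 -1 0 85; 0 0 -0.5 0 85; 0 0 0 0 85; 0 0 0 0 60; 0 0 0 0 46; 0 0 0 0 38; 0 0 0 0 38' 25
python3 -m creep '0 0 0 0 38; 0 0 0 0 38; 0 0 0 0 38'
python3 -c "
from h import *;pose()"
```

```text
clock: 20.2
eef_pos: [0.4591, -0.2857, 0.0113]
tool_rot: [0.001, 0.305, 0.952, -0.0]
force: [0.2, 1.5, 5.7]
opening: 0.045
finger_force: 25.2
clock: 20.5
eef_pos: [0.4591, -0.2857, 0.0113]
tool_rot: [0.001, 0.305, 0.952, -0.0]
force: [-0.5, 1.1, 5.1]
opening: 0.0452
finger_force: 25.2
t 20.5 tcp [ 0.4591 -0.2857  0.0113] yaw 54.5 F [-0.5  1.1  5.1] open 0.0452 ff 25.2 q [ 0.98  0.71 -0.75  1.95  0.7   0.76  0.77]
```

```bash
python3 -m creep '0 0 0.2 0 38; 0 0 0.4 0 38; 0 0 1 0 38; 0 0 1 0 38; 0 0 1 0 38; 0 0 1 0 38; 0 0 0 0 38; 0 0 0 0 38'
python3 - <<'E'
from h import *
print(grasp_offset, grasp_offset() if callable(grasp_offset) else "")
s=pose(); im=get_image("side"); cv2.imwrite("pics/side9.png",im)
for c in("side","top"):
    if c=="top": get_image(c)
    for q in("pointer","notch"):
        for d in pinpoint(c,q)[:1]: print(c,q,toW(c,d["at"]).round(4),d["score"])
u,v=map(int,proj("side",s["eef_pos"]))
cv2.imwrite("pics/c9.png",cv2.resize(im[max(0,v-40):v+40,u-50:u+50],None,fx=6,fy=6,interpolation=2))
E
```

```text
clock: 21.3
eef_pos: [0.4582, -0.2858, 0.1956]
tool_rot: [0.001, 0.305, 0.952, -0.001]
force: [-0.2, -0.3, -1.6]
opening: 0.0454
finger_force: 26.4
0.0187 
t 21.3 tcp [ 0.4582 -0.2858  0.1956] yaw 54.47 F [-0.2 -0.3 -1.6] open 0.0454 ff 26.4 q [ 1.13  0.49 -0.93  1.78  0.44  1.09  0.99]
side pointer [ 0.4564 -0.2924  0.1875] 0.6
side notch [ 0.451  -0.315   0.1841] 0.51
top pointer [ 0.4604 -0.2907  0.1777] 0.74
top notch [ 0.4474 -0.3188  0.1803] 0.52
```

View pics/c9.png

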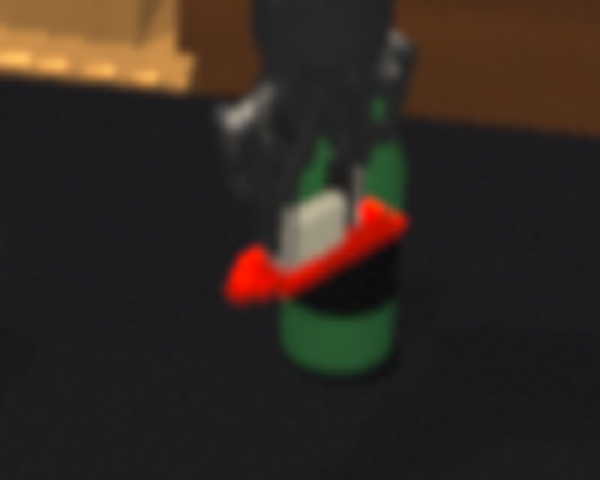

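Viewed: the bar at crop (315,230) is held end to end, with the blade level and the fingertips almost on it. I'll set it down and regrip 5 mm higher to leave room for the tilt.

```bash
python3 -m creep '0 0 -1 0 38; 0 0 -1 0 38; 0 0 -1 0 38; 0 0 -1 0 38; 0 0 -0.55 0 38; 0 0 0 0 38; 0 0 0 0 38' 
python3 -m creep '0 0 -0.03 0 55; 0 0 0.06 0 55; 0 0 0.05 0 55; 0 0 0 0 55; 0 0 0 0 38; 0 0 0 0 38; 0 0 0 0 38; 0 0 0 0 38' 25
python3 -c "
from h import *;pose()"
python3 -m creep '0 0 0.2 0 38; 0 0 0.4 0 38; 0 0 1 0 38; 0 0 1 0 38; 0 0 1 0 38; 0 0 1 0 38; 0 0 0 0 38; 0 0 0 0 38'
python3 -c "
from h import *;pose()"
```

```text
clock: 22.3
eef_pos: [0.4576, -0.285, 0.0107]
tool_rot: [-0.001, 0.305, 0.952, 0.0]
force: [-0.0, 0.8, -1.4]
opening: 0.0457
finger_force: 30.8
clock: 23.1
eef_pos: [0.4581, -0.2858, 0.0154]
tool_rot: [0.0, 0.305, 0.952, -0.0]
force: [-1.4, 0.3, 5.9]
opening: 0.0452
finger_force: 25.1
t 23.1 tcp [ 0.4581 -0.2858  0.0154] yaw 54.48 F [-1.4  0.3  5.9] open 0.0452 ff 25.1 q [ 0.98  0.71 -0.75  1.94  0.69  0.77  0.78]
clock: 23.9
eef_pos: [0.4582, -0.2857, 0.2005]
tool_rot: [0.001, 0.305, 0.952, -0.0]
force: [-0.7, -0.1, -2.0]
opening: 0.0452
finger_force: 26.4
t 23.9 tcp [ 0.4582 -0.2857  0.2005] yaw 54.48 F [-0.7 -0.1 -2. ] open 0.0452 ff 26.4 q [ 1.13  0.49 -0.94  1.77  0.44  1.1   1.  ]
```

```bash
python3 -m creep '0.12 0.98 0 5.5 38; 0.12 0.98 0 5.5 38; 0.12 0.98 0 5.5 38; 0.12 0.98 0 5.5 38; 0.12 0.98 0 5.5 38; 0.12 0.98 0 5.5 38; 0.12 0.98 0 5.2 38; 0 0 0 0 38' 20
python3 -m creep '0 0 0 0 38; 0 0 -0.8 0 38; 0 0 -0.8 0 38; 0 0 0 0 38'
python3 -c "
from h import *;pose()"
```

```text
clock: 24.7
eef_pos: [0.4907, -0.0051, 0.1988]
tool_rot: [-0.0, -0.029, 1.0, 0.002]
force: [-0.2, -0.6, -0.8]
opening: 0.045
finger_force: 26.3
clock: 25.1
eef_pos: [0.4884, -0.0136, 0.1312]
tool_rot: [-0.004, -0.022, 1.0, -0.0]
force: [-0.6, -0.5, -1.4]
opening: 0.0457
finger_force: 26.3
t 25.1 tcp [ 0.4884 -0.0136  0.1312] yaw 92.55 F [-0.6 -0.5 -1.4] open 0.0457 ff 26.3 q [ 0.69  0.56 -1.06  1.96  0.59  0.98  0.96]
```

```bash
python3 -m creep '0.04 0 -0.08 0 38; 0.02 0 -0.08 0 38; 0 0 0 0 38'
python3 -m creep '0 0 -0.06 0 38; 0 0 -0.06 0 38; 0 0 0 0 38'
python3 -m creep '0 0 -0.06 0 38; 0 0 -0.06 0 38; 0 0 0 0 38; 0 0 0 0 38'
python3 - <<'E'
from h import *
s=pose(); 
for c in("side","top"):
    im=get_image(c); cv2.imwrite(f"pics/{c}10.png",im)
    for q in("pointer","notch"):
        for d in pinpoint(c,q)[:1]: print(c,q,toW(c,d["at"]).round(4),d["score"])
E
```

```text
clock: 25.4
eef_pos: [0.4945, -0.0114, 0.1294]
tool_rot: [0.001, -0.023, 1.0, -0.0]
force: [-0.4, -1.7, 1.6]
opening: 0.0453
finger_force: 26.7
clock: 25.7
eef_pos: [0.4928, -0.011, 0.1242]
tool_rot: [-0.001, -0.023, 1.0, -0.0]
force: [-6.4, -0.5, 4.8]
opening: 0.0454
finger_force: 27.3
clock: 26.1
eef_pos: [0.4949, -0.0109, 0.1218]
tool_rot: [0.001, -0.023, 1.0, -0.001]
force: [-9.4, -3.7, 31.0]
opening: 0.0451
finger_force: 32.0
t 26.1 tcp [ 0.4949 -0.0109  0.1218] yaw 92.68 F [-9.4 -3.7 31. ] open 0.0451 ff 32.0 q [ 0.67  0.58 -1.05  1.96  0.62  0.96  0.93]
side pointer [ 0.4912 -0.0146  0.1092] 0.69
side notch [ 0.5059 -0.0407  0.1098] 0.66
top pointer [ 0.4547 -0.4779 -0.0021] 0.74
```

```bash
python3 -m creep '0 0 0.4 0 38; 0 0 0.8 0 38; 0 0 0 0 38; 0 0 0 0 38' 30
python3 - <<'E'
from h import *
s=pose(); near={"pointer":s["eef_pos"],"notch":s["eef_pos"]+[.01,-.03,0]}
c=collect(near,4,near,("side",))
for k in c: print(k,len(c[k]),np.mean(c[k],0).round(4),np.std(c[k],0).round(4))
im=get_image("side"); u,v=map(int,proj("side",s["eef_pos"]))
cv2.imwrite("pics/c11.png",cv2.resize(im[max(0,v-40):v+50,u-60:u+60],None,fx=6,fy=6,interpolation=2))
E
```

```text
clock: 26.8
eef_pos: [0.4946, -0.0113, 0.1678]
tool_rot: [0.001, -0.023, 1.0, -0.0]
force: [-0.7, -0.4, -1.9]
opening: 0.0455
finger_force: 32.0
t 26.8 tcp [ 0.4946 -0.0113  0.1678] yaw 92.65 F [-0.7 -0.4 -1.9] open 0.0455 ff 32.0 q [ 0.72  0.52 -1.1   1.91  0.54  1.05  1.  ]
pointer 4 [ 0.4902 -0.0153  0.1567] [0.0017 0.0011 0.0014]
notch 3 [ 0.5058 -0.0436  0.1539] [0.0003 0.0026 0.0017]
```

View pics/c11.png

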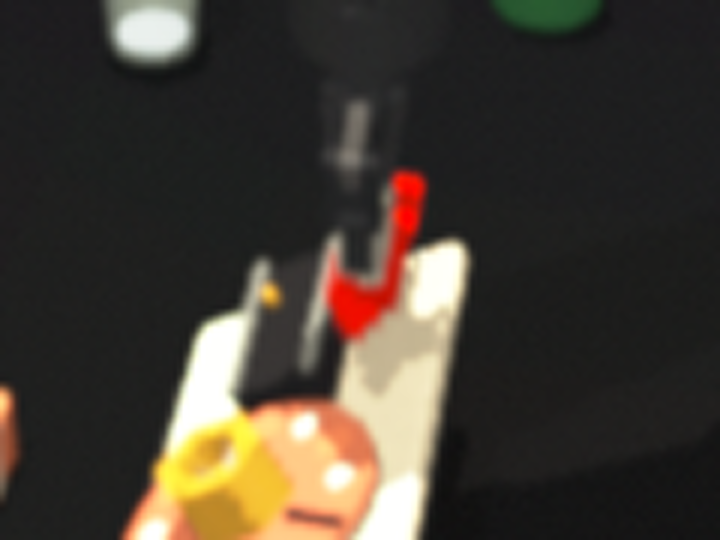

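Viewed: the blade is tilted with its robot-side edge up, tip at about (355,335), matching the slope. I'll move it over the holder and measure both in the same pictures.

```bash
python3 -m creep '0.42 0.04 0 0 38; 0.42 0.04 0 0 38; 0.41 0.04 0 0 38; 0 0 -0.5 0 38; 0 0 0 0 38; 0 0 0 0 38' 30
python3 - <<'E'
from h import *
s=pose(); near={"pointer":[.5425,-.0095,.137],"notch":[.554,-.039,.131],"holder":[.536,-.01,.1035],"pin":[.546,-.038,.098]}
near={k:np.array(v) for k,v in near.items()}
c=collect(near,4,near,("side",))
for k in c: print(k,len(c[k]),np.mean(c[k],0).round(4),np.std(c[k],0).round(4))
E
```

```text
clock: 28.05
eef_pos: [0.5433, -0.0063, 0.1468]
tool_rot: [-0.001, -0.024, 1.0, 0.0]
force: [-0.4, -0.5, -1.1]
opening: 0.0455
finger_force: 31.9
t 28.05 tcp [ 0.5433 -0.0063  0.1468] yaw 92.71 F [-0.4 -0.5 -1.1] open 0.0455 ff 31.9 q [ 0.62  0.61 -1.04  1.82  0.6   1.07  0.97]
pointer 4 [ 0.5404 -0.0104  0.1368] [0.0013 0.0009 0.0014]
notch 4 [ 0.5552 -0.0376  0.1334] [0.0016 0.0017 0.0012]
holder 4 [ 0.5383 -0.0092  0.1054] [0.0011 0.0009 0.0007]
pin 4 [ 0.5446 -0.0383  0.0957] [0.0014 0.0005 0.0004]
```

```bash
python3 -m creep '0 0 -0.35 0 38; 0 0 -0.26 0 38; 0 0 0 0 38; 0 0 0 0 38' 25
python3 -m creep '-0.05 0 -0.09 0 38; 0 0 0 0 38; 0 0 0 0 38' 
python3 -m creep '-0.05 0 -0.09 0 38; 0 0 0 0 38; 0 0 0 0 38'
```

```text
clock: 29.45
eef_pos: [0.5434, -0.0064, 0.1215]
tool_rot: [-0.001, -0.024, 1.0, 0.0]
force: [0.0, 1.0, -0.2]
opening: 0.0453
finger_force: 32.6
clock: 29.75
eef_pos: [0.5439, -0.0063, 0.1202]
tool_rot: [0.002, -0.023, 1.0, 0.0]
force: [3.6, -2.0, 8.7]
opening: 0.0449
finger_force: 34.0
clock: 30.05
eef_pos: [0.5447, -0.0062, 0.1183]
tool_rot: [0.005, -0.023, 1.0, 0.0]
force: [8.1, -3.3, 18.7]
opening: 0.0451
finger_force: 36.1
```

```bash
python3 - <<'E'
from h import *
s=pose(); near={"pointer":[.54,-.0095,.11],"notch":[.552,-.039,.105],"holder":[.536,-.01,.1035],"pin":[.546,-.038,.098]}
near={k:np.array(v) for k,v in near.items()}
c=collect(near,4,near,("side","top"))
p=np.load("stand.npy");R,_=frame(*p[:3]);H=np.array([.5362,-.0095,.1027])
for k in c:
    if c[k]: print(k,len(c[k]),np.mean(c[k],0).round(4),np.std(c[k],0).round(4),"in holder mm",(R.T@(np.mean(c[k],0)-H)*1000).round(1))
im=get_image("side"); cv2.imwrite("pics/side12.png",im)
# colour profile across blade/holder in holder plane z=6mm
r=rect(im,"side",H+R@[0,0,.006],R[:,0],R[:,1],.07,1000)
hsv=cv2.cvtColor(r,cv2.COLOR_BGR2HSV); red=(hsv[...,1]>130)&(hsv[...,2]>90)&((hsv[...,0]<10)|(hsv[...,0]>168))
for y in range(-65,66,6):
    xs=np.where(red[70-y])[0]-70; print(y,(xs.min(),xs.max(),len(xs)) if len(xs) else None)
E
```

```text
t 30.05 tcp [ 0.5447 -0.0062  0.1183] yaw 92.6 F [ 8.1 -3.3 18.7] open 0.0451 ff 36.1 q [ 0.61  0.64 -1.01  1.85  0.65  1.01  0.94]
pointer 8 [ 0.541  -0.0096  0.1068] [0.0019 0.0017 0.0038] in holder mm [-2.1  0.3  6. ]
notch 8 [ 0.5525 -0.0376  0.1043] [0.0007 0.0017 0.0018] in holder mm [-12.1  28.8   8.9]
holder 8 [ 0.5365 -0.0078  0.1041] [0.0017 0.0012 0.0024] in holder mm [ 0.4 -1.7  1.4]
pin 7 [ 0.5445 -0.0391  0.0955] [0.0015 0.0027 0.0017] in holder mm [-9.6 30.  -2.8]
-65 (np.int64(-1), np.int64(23), 25)
-59 (np.int64(-6), np.int64(6), 13)
-53 (np.int64(-10), np.int64(13), 24)
-47 (np.int64(-13), np.int64(19), 33)
-41 (np.int64(-15), np.int64(21), 37)
-35 (np.int64(-17), np.int64(21), 39)
-29 (np.int64(-19), np.int64(21), 41)
-23 (np.int64(-22), np.int64(21), 44)
-17 (np.int64(-23), np.int64(21), 39)
-11 (np.int64(-23), np.int64(21), 31)
-5 (np.int64(-23), np.int64(21), 25)
1 (np.int64(7), np.int64(21), 15)
7 (np.int64(7), np.int64(22), 16)
13 (np.int64(7), np.int64(21), 15)
19 (np.int64(8), np.int64(21), 14)
25 (np.int64(7), np.int64(21), 15)
31 (np.int64(5), np.int64(22), 18)
37 (np.int64(4), np.int64(21), 18)
43 (np.int64(3), np.int64(21), 19)
49 (np.int64(2), np.int64(22), 21)
55 (np.int64(0), np.int64(22), 23)
61 (np.int64(-2), np.int64(20), 23)
```

```bash
python3 -m creep '0 0 0.06 0 38; 0.04 0 -0.02 0 38; 0 0 0 0 38' 20
python3 -m creep '0.04 0 -0.02 0 38; 0 0 0 0 38; 0 0 0 0 38' 
python3 -m creep '0.04 0 -0.03 0 38; 0 0 0 0 38; 0 0 0 0 38' 
```

```text
clock: 32.4
eef_pos: [0.5438, -0.006, 0.1187]
tool_rot: [0.002, -0.023, 1.0, 0.0]
force: [3.0, -0.6, 15.0]
opening: 0.0452
finger_force: 35.8
clock: 32.7
eef_pos: [0.5453, -0.0058, 0.1179]
tool_rot: [0.002, -0.023, 1.0, 0.0]
force: [1.4, -1.5, 15.0]
opening: 0.0451
finger_force: 35.8
clock: 33.0
eef_pos: [0.5467, -0.0057, 0.1167]
tool_rot: [0.002, -0.023, 1.0, 0.0]
force: [0.5, -0.4, 15.4]
opening: 0.0455
finger_force: 36.1
```

```bash
cat > edges.py <<'E'
from h import *
s=pose()
p=np.load("stand.npy");R,_=frame(*p[:3]);H=np.array([.5362,-.0095,.1027])
im=get_image("side"); cv2.imwrite(f"pics/side_{s['clock']:.2f}.png",im)
S=4000; r=rect(im,"side",H+R@[0,0,.006],R[:,0],R[:,1],.07,S)
hsv=cv2.cvtColor(r,cv2.COLOR_BGR2HSV); red=(hsv[...,1]>130)&(hsv[...,2]>90)&((hsv[...,0]<10)|(hsv[...,0]>168))
for y in (-60,-57,-54,-50,-40,-20,-12,-6,10,25,45,55,60,65,70):
    i=int((.07-y/1000)*S)
    xs=(np.where(red[min(i,len(red)-1)])[0]/S-.07)*1000; print(y,(xs.min().round(1),xs.max().round(1)) if len(xs) else None,end="; ")
print()
c=collect(["pointer","notch"],3,{"pointer":H,"notch":H+[.011,-.03,0]},("side",))
for k in c:
    if c[k]: print(k,len(c[k]),"in holder mm",(R.T@(np.mean(c[k],0)-H)*1000).round(1))
E
python3 edges.py
```

```text
t 33.0 tcp [ 0.5467 -0.0057  0.1167] yaw 92.68 F [ 0.5 -0.4 15.4] open 0.0455 ff 36.1 q [ 0.6   0.65 -1.01  1.85  0.65  1.01  0.94]
-60 (np.float64(-6.5), np.float64(7.0)); -57 (np.float64(-9.0), np.float64(10.0)); -54 (np.float64(-11.0), np.float64(12.5)); -50 (np.float64(-12.8), np.float64(14.0)); -40 (np.float64(-17.0), np.float64(21.2)); -20 (np.float64(-23.8), np.float64(20.5)); -12 (np.float64(-23.8), np.float64(21.0)); -6 (np.float64(-23.3), np.float64(21.2)); 10 (np.float64(6.2), np.float64(22.0)); 25 (np.float64(5.0), np.float64(21.2)); 45 (np.float64(0.5), np.float64(21.5)); 55 (np.float64(-2.5), np.float64(21.0)); 60 (np.float64(-4.5), np.float64(20.0)); 65 (np.float64(-6.0), np.float64(16.2)); 70 (np.float64(-5.5), np.float64(6.5)); 
pointer 3 in holder mm [1.4 0.7 6.7]
notch 3 in holder mm [-14.7  29.3   9.9]
```

```bash
python3 - <<'E'
from h import *
p=np.load("stand.npy");R,_=frame(*p[:3]);H=np.array([.5362,-.0095,.1027])
def ray(cam,uv):
    m=camera_model(cam); M=np.linalg.inv(np.array(m["world_to_cam"])); f=192/np.tan(np.radians(m["fov_y"])/2)
    d=M[:3,:3]@np.array([(uv[0]-m["cx"])/f,-(uv[1]-m["cy"])/f,-1]); return M[:3,3],d/np.linalg.norm(d)
rs=[]
for k in("side","top"):
    for n in((0,1,8) if k=="side" else (0,1)):
        im=cv2.imread(f"pics/{k}{n}.png"); u,v=proj(k,H+R@[-.011,.03,.006]); x0,y0=int(u)-9,int(v)-9
        c=im[y0:y0+19,x0:x0+19].astype(float); w=np.clip(c[...,2]-c[...,0]-40,0,None)
        yy,xx=np.mgrid[y0:y0+19,x0:x0+19]; uv=np.array([(w*xx).sum(),(w*yy).sum()])/w.sum()
        print(k,n,uv.round(2),"pred",np.round((u,v),2),"wsum",w.sum()); rs.append(ray(k,uv))
A=sum(np.eye(3)-np.outer(d,d) for _,d in rs); b=sum((np.eye(3)-np.outer(d,d))@o for o,d in rs)
P=np.linalg.solve(A,b); print("pin mid",P.round(4),"holder",(R.T@(P-H)*1000).round(1))
for o,d in rs:
    n=R[:,2]; t=((H+R@[0,0,.006]-o)@n)/(d@n); print((R.T@(o+t*d-H)*1000).round(1))
E
```

```text
side 0 [229.56 188.64] pred [228.83 188.48] wsum 927.0
side 1 [229.56 188.64] pred [228.83 188.48] wsum 929.0
side 8 [229.56 188.65] pred [228.83 188.48] wsum 984.0
top 0 [262.45 174.44] pred [262.98 173.94] wsum 823.0
top 1 [262.43 174.5 ] pred [262.98 173.94] wsum 817.0
pin mid [ 0.5475 -0.0369  0.1039] holder [-8.  27.9  6.1]
[-7.9 27.9  6. ]
[-7.9 27.9  6. ]
[-7.9 27.8  6. ]
[-8.5 28.   6. ]
[-8.2 27.9  6. ]
```

The pin's triangulated position shows my holder frame is about 2 mm off in y and 3 mm in x, so the tail is resting on the pin. I'll shift by that amount.

```bash
python3 -m creep '0 0 0.12 0 38; -0.05 0.05 0.03 0 38; 0 0 0 0 38' 20
python3 -m creep '0 0 -0.08 0 38; 0 0 -0.06 0 38; 0 0 0 0 38; 0 0 0 0 38' 
python3 edges.py
```

```text
clock: 33.8
eef_pos: [0.5428, -0.0044, 0.1208]
tool_rot: [0.0, -0.023, 1.0, -0.0]
force: [2.5, -0.1, 0.5]
opening: 0.0451
finger_force: 34.5
clock: 34.2
eef_pos: [0.5446, -0.0041, 0.1165]
tool_rot: [0.002, -0.023, 1.0, 0.0]
force: [3.8, -1.7, 11.9]
opening: 0.0453
finger_force: 36.7
t 34.2 tcp [ 0.5446 -0.0041  0.1165] yaw 92.66 F [ 3.8 -1.7 11.9] open 0.0453 ff 36.7 q [ 0.6   0.65 -1.01  1.85  0.65  1.01  0.93]
-60 (np.float64(-6.0), np.float64(16.2)); -57 (np.float64(-8.0), np.float64(17.0)); -54 (np.float64(-9.5), np.float64(18.2)); -50 (np.float64(-11.5), np.float64(21.2)); -40 (np.float64(-15.0), np.float64(22.7)); -20 (np.float64(-19.0), np.float64(22.5)); -12 (np.float64(-17.5), np.float64(22.2)); -6 (np.float64(10.2), np.float64(23.0)); 10 (np.float64(10.2), np.float64(23.7)); 25 (np.float64(7.5), np.float64(23.0)); 45 (np.float64(2.7), np.float64(23.5)); 55 (np.float64(-1.0), np.float64(23.2)); 60 (np.float64(-3.0), np.float64(22.0)); 65 (np.float64(-4.0), np.float64(18.0)); 70 (np.float64(-2.5), np.float64(3.5)); 
pointer 2 in holder mm [ 2.7 -2.2  6.1]
notch 3 in holder mm [-11.4  26.8   5.5]
```

```bash
python3 -m creep '0 0.02 -0.06 0 38; 0 0 -0.04 0 38; 0 0 0 0 38' 
python3 -m creep '0 0.02 -0.04 0 38; 0 0 0 0 38; 0 0 0 0 38' 
python3 edges.py
```

```text
clock: 35.0
eef_pos: [0.5463, -0.004, 0.1134]
tool_rot: [0.003, -0.023, 1.0, -0.0]
force: [6.3, -5.1, 16.9]
opening: 0.0448
finger_force: 38.5
clock: 35.3
eef_pos: [0.5469, -0.0039, 0.112]
tool_rot: [0.004, -0.022, 1.0, -0.001]
force: [8.3, -6.5, 17.0]
opening: 0.0456
finger_force: 39.1
t 35.3 tcp [ 0.5469 -0.0039  0.112 ] yaw 92.56 F [ 8.3 -6.5 17. ] open 0.0456 ff 39.1 q [ 0.59  0.65 -1.    1.85  0.66  1.    0.92]
-60 (np.float64(-6.8), np.float64(17.2)); -57 (np.float64(-8.8), np.float64(17.7)); -54 (np.float64(-10.5), np.float64(18.7)); -50 (np.float64(-12.5), np.float64(22.2)); -40 (np.float64(-15.8), np.float64(22.7)); -20 (np.float64(-18.0), np.float64(22.0)); -12 (np.float64(10.5), np.float64(22.2)); -6 (np.float64(10.2), np.float64(23.0)); 10 (np.float64(10.7), np.float64(23.7)); 25 (np.float64(6.2), np.float64(23.0)); 45 (np.float64(-0.3), np.float64(23.2)); 55 (np.float64(-4.5), np.float64(22.0)); 60 (np.float64(-6.3), np.float64(20.5)); 65 (np.float64(-5.8), np.float64(14.5)); 70 None; 
pointer 3 in holder mm [ 5.3 -2.6  1.7]
notch 3 in holder mm [-11.6  26.9   3.2]
```

```bash
python3 -m creep '0.03 -0.03 -0.05 0 38; 0 0 -0.04 0 38; 0 0 0 0 38' 
python3 -m creep '0 0 -0.05 0 38; 0 0 0 0 38; 0 0 0 0 38' 
python3 edges.py
```

```text
clock: 36.1
eef_pos: [0.5482, -0.0039, 0.1085]
tool_rot: [0.004, -0.023, 1.0, 0.0]
force: [8.5, -3.9, 16.2]
opening: 0.045
finger_force: 40.3
clock: 36.4
eef_pos: [0.5486, -0.004, 0.1072]
tool_rot: [0.005, -0.023, 1.0, -0.0]
force: [7.3, -4.4, 24.1]
opening: 0.0451
finger_force: 41.7
t 36.4 tcp [ 0.5486 -0.004   0.1072] yaw 92.6 F [ 7.3 -4.4 24.1] open 0.0451 ff 41.7 q [ 0.59  0.66 -1.    1.85  0.66  0.99  0.92]
-60 (np.float64(-6.8), np.float64(19.0)); -57 (np.float64(-8.8), np.float64(19.0)); -54 (np.float64(-10.5), np.float64(19.5)); -50 (np.float64(-12.5), np.float64(23.2)); -40 (np.float64(-15.8), np.float64(22.7)); -20 (np.float64(10.0), np.float64(21.7)); -12 (np.float64(10.7), np.float64(22.2)); -6 (np.float64(10.5), np.float64(23.0)); 10 (np.float64(10.7), np.float64(24.7)); 25 (np.float64(5.2), np.float64(23.0)); 45 (np.float64(-2.5), np.float64(23.2)); 55 (np.float64(-7.3), np.float64(21.7)); 60 (np.float64(-7.8), np.float64(20.0)); 65 (np.float64(-4.3), np.float64(11.2)); 70 None; 
pointer 3 in holder mm [ 3.3 -0.2 -0.3]
notch 3 in holder mm [-11.7  27.7  -1. ]
```

```bash
python3 -m creep '0 0 0.08 0 50; 0 0 0 0 60; 0 0 0 0 70; 0 0 0 0 70' 
python3 edges.py
python3 -m creep '0 0 0.3 0 70; 0 0 1 0 70; 0 0 1 0 70; -0.5 -0.5 0.7 0 70; -0.9 -0.5 0 0 70; -0.9 -0.5 0 0 70; -0.9 -0.5 0 0 70; 0 0 0 0 70'
python3 edges.py
python3 - <<'E'
from h import *
near={"wheel":np.array([.5244,.111,.0865]),"keyway":np.array([.509,.1175,.095])}
c=collect(near,2,near)
p=np.load("stand.npy");R,_=frame(*p[:3]);o=np.array([.521,.1095,.09])
for k in c: print(k,len(c[k]),np.mean(c[k],0).round(4),(R.T@(np.mean(c[k],0)-o)*1000).round(1))
E
```

```text
clock: 37.3
eef_pos: [0.5431, -0.004, 0.1066]
tool_rot: [-0.001, -0.024, 1.0, 0.0]
force: [-0.1, 0.4, 0.1]
opening: 0.0699
finger_force: 0.0
t 37.3 tcp [ 0.5431 -0.004   0.1066] yaw 92.7 F [-0.1  0.4  0.1] open 0.0699 ff 0.0 q [ 0.59  0.66 -1.    1.86  0.66  1.    0.92]
-60 (np.float64(-7.0), np.float64(18.2)); -57 (np.float64(-8.8), np.float64(18.5)); -54 (np.float64(-11.0), np.float64(19.0)); -50 (np.float64(-12.8), np.float64(23.2)); -40 (np.float64(-16.0), np.float64(22.7)); -20 (np.float64(9.5), np.float64(22.5)); -12 (np.float64(10.7), np.float64(22.2)); -6 (np.float64(10.2), np.float64(22.7)); 10 (np.float64(10.2), np.float64(23.5)); 25 (np.float64(7.0), np.float64(22.7)); 45 (np.float64(4.5), np.float64(23.2)); 55 (np.float64(3.0), np.float64(21.7)); 60 (np.float64(2.7), np.float64(20.0)); 65 None; 70 None; 
pointer 3 in holder mm [ 4.7 -3.7 -0.6]
notch 3 in holder mm [-11.5  26.1  -0.7]
clock: 38.6
eef_pos: [0.4113, -0.0876, 0.227]
tool_rot: [-0.002, -0.021, 1.0, -0.002]
force: [0.0, -0.3, 0.1]
opening: 0.07
finger_force: 0.0
t 38.6 tcp [ 0.4113 -0.0876  0.227 ] yaw 92.35 F 
[... 154 characters left out ...]
4(20.0)); -54 (np.float64(-10.5), np.float64(21.0)); -50 (np.float64(-12.5), np.float64(25.2)); -40 (np.float64(-15.8), np.float64(22.7)); -20 (np.float64(-16.0), np.float64(21.2)); -12 (np.float64(-16.0), np.float64(21.5)); -6 (np.float64(10.5), np.float64(21.7)); 10 (np.float64(10.5), np.float64(22.0)); 25 (np.float64(7.2), np.float64(22.5)); 45 (np.float64(-4.8), np.float64(23.0)); 55 (np.float64(-9.5), np.float64(21.7)); 60 (np.float64(-11.3), np.float64(20.0)); 65 (np.float64(-12.3), np.float64(13.2)); 70 None; 
pointer 3 in holder mm [ 3.5 -0.7  1.1]
notch 3 in holder mm [-12.4  26.   -1.8]
wheel 4 [0.5247 0.1107 0.0865] [-5.  -1.  -1.2]
keyway 3 [0.5117 0.1164 0.0974] [11.4 -7.4  1.9]
```

```bash
cat > fit.py <<'E'
from h import *
from scipy.spatial.transform import Rotation as Ro
p=np.load("stand.npy");R,_=frame(*p[:3]);H=np.array([.5362,-.0095,.1027])+R@[.003,-.0021,0]
K=6
def px(cam,P,org): return ((np.array([proj(cam,q) for q in P])-org+.5)*K-.5)
out=np.array([(-18,60),(-18,36),(-1,36),(-1,24),(-18,24),(-18,-34),(-5,-60),(5,-60),(18,-34),(18,60)])/1000
def render(cam,T,org,w,h):
    m=np.zeros((h*K,w*K),np.uint8); top=px(cam,[T(np.r_[q,.006]) for q in out],org); bot=px(cam,[T(np.r_[q,0]) for q in out],org)
    for i in range(len(out)):
        j=(i+1)%len(out); cv2.fillPoly(m,[np.int32(np.round([top[i],top[j],bot[j],bot[i]]))],255)
    for q in(top,bot): cv2.fillPoly(m,[np.int32(np.round(q))],255)
    b=[T(np.array([a,c,d])) for a in(-.003,.009) for c in(-.026,.02) for d in(.006,.034)]
    cv2.fillPoly(m,[cv2.convexHull(np.int32(np.round(px(cam,b,org))))],0)
    return cv2.GaussianBlur(cv2.resize(m,(w,h),interpolation=cv2.INTER_AREA).astype(float)/255,(0,0),.7)
obs={}
for c in("side","top"):
    im=get_image(c).astype(float); u,v=proj(c,H); org=np.array([int(u)-34,int(v)-28]); w,h=68,56
    a=im[org[1]:org[1]+h,org[0]:org[0]+w]; red=np.clip((a[...,2]-np.maximum(a[...,1],a[...,0]))/200,0,1)
    obs[c]=(red,org,w,h)
def res(q,cams=obs):
    r=Ro.from_euler("xyz",q[3:6]).as_matrix(); T=lambda l:H+R@(q[:3]+r@l)
    e=[]
    for c in cams:
        red,org,w,h=obs[c]; m=render(c,T,org,w,h); wt=cv2.dilate((m>.05).astype(np.uint8),np.ones((5,5)))
        g=(red*m).sum()/(m*m).sum(); e.append(((red/g-m)*wt).ravel())
    return np.concatenate(e)
from scipy.optimize import minimize
for nm,cams in(("side",["side"]),("both",["side","top"])):
    print(nm,"max red",[round(obs[c][0].max(),2) for c in cams])
    for q in([0]*6,[0,0,.003,0,0,0],[0,0,.005,.08,0,0],[0,0,.005,0,.14,0],[0,0,.005,0,-.14,0]):
        print("  cost",q,round((res(np.array(q,float),cams)**2).sum(),2))
    s=np.array([.003]*3+[.06]*3); o=minimize(lambda t:(res(t*s,cams)**2).sum(),np.zeros(6),method="Powell",options=dict(maxiter=6,xtol=.02))
    print("  best",(o.x*s*np.r_[[1000]*3,[57.3]*3]).round(1),round(o.fun,2))
E
python3 fit.py
```

```text
side max red [np.float64(1.0)]
  cost [0, 0, 0, 0, 0, 0] 18.58
  cost [0, 0, 0.003, 0, 0, 0] 9.59
  cost [0, 0, 0.005, 0.08, 0, 0] 20.28
  cost [0, 0, 0.005, 0, 0.14, 0] 21.28
  cost [0, 0, 0.005, 0, -0.14, 0] 24.0Traceback (most recent call last):
  File "fit.py", line 32, in <module>
    s=np.array([.003]*3+[.06]*3); o=minimize(lambda t:(res(t*s,cams)**2).sum(),np.zeros(6),method="Powell",options=dict(maxiter=6,xtol=.02))
                                    ~~~~~~~~^^^^^^^^^^^^^^^^^^^^^^^^^^^^^^^^^^^^^^^^^^^^^^^^^^^^^^^^^^^^^^^^^^^^^^^^^^^^^^^^^^^^^^^^^^^^^^^^
    res = _minimize_powell(fun, x0, args, callback, bounds, **options)
    fval, x, direc1 = _linesearch_powell(func, x, direc1,
                      ~~~~~~~~~~~~~~~~~~^^^^^^^^^^^^^^^^^
                                         tol=xtol * 100,
                                         ^^^^^^^^^^^^^^^
                                         lower_bound=lower_bound,
                                         ^^^^^^^^^^^^^^^^^^^^^^^^
                                         upper_bound=upper_bound,
                                
[... 815 characters left out ...]
c]; m=render(c,T,org,w,h); wt=cv2.dilate((m>.05).astype(np.uint8),np.ones((5,5)))
                          ~~~~~~^^^^^^^^^^^^^
  File "fit.py", line 8, in render
    m=np.zeros((h*K,w*K),np.uint8); top=px(cam,[T(np.r_[q,.006]) for q in out],org); bot=px(cam,[T(np.r_[q,0]) for q in out],org)
                                        ~~^^^^^^^^^^^^^^^^^^^^^^^^^^^^^^^^^^^^^^^^^
  File "fit.py", line 5, in px
    def px(cam,P,org): return ((np.array([proj(cam,q) for q in P])-org+.5)*K-.5)
                                          ~~~~^^^^^^^
  File "h.py", line 6, in proj
    m=camera_model(cam); c=(np.array(m["world_to_cam"])@np.r_[P,1])[:3]
ValueError: time passes only in moves, steps and waits
```

```bash
sed -i 's/^def toW/CM={c:camera_model(c) for c in ("side","top")}\ncamera_model=CM.get\ndef toW/' h.py
python3 - <<'E'
s=open("fit.py").read()
i=s.index("from scipy.optimize import minimize")
s=s[:i]+'''
from scipy.optimize import minimize
B=[(-.006,.006),(-.006,.006),(-.003,.01),(-.2,.2),(-.25,.25),(-.15,.15)]
sc=np.array([.003]*3+[.06]*3)
for nm,cams in(("side",["side"]),("top",["top"]),("both",["side","top"])):
    best=min((minimize(lambda t:(res(t*sc,cams)**2).sum(),np.array(q0)/sc,method="Nelder-Mead",bounds=[(a/k,b/k) for (a,b),k in zip(B,sc)],options=dict(maxiter=350,initial_simplex=np.array(q0)/sc+np.vstack([np.zeros(6),.6*np.eye(6)]))) for q0 in([0,0,0,0,0,0],[0,0,.005,.06,0,0])),key=lambda o:o.fun)
    print(nm,"cost0",round((res(np.zeros(6),cams)**2).sum(),2),"best mm/deg",(best.x*sc*np.r_[[1000]*3,[57.3]*3]).round(1),round(best.fun,2))
'''
open("fit.py","w").write(s)
E
timeout 500 python3 fit.py
```

```text
side cost0 18.62 best mm/deg [-1.6  0.3  1.3  2.3 -0.6 -0.9] 5.27
top cost0 68.88 best mm/deg [  6.   -0.8   8.9   2.8 -10.1  -1. ] 47.88
both cost0 87.5 best mm/deg [-1.  -0.4  1.7  2.9 -1.8 -1.8] 59.63
```

```bash
python3 -m creep '0 -1 0 0 40; 0 -1 0 0 40; 0 -1 0 0 40; 0 -1 0 0 40; 0 -1 0 0 40; 0 -1 0 0 40; 0 -1 0 0 40; 0 0 0 0 40'; timeout 500 python3 fit.py; python3 edges.py | tail -2; python3 -c "
from h import *
c=collect(['bottle','cannon','tumbler','giftbox'],1)
for k in c: print(k,np.round(c[k],3).tolist())"
```

```text
clock: 40.7
eef_pos: [0.4143, -0.3703, 0.226]
tool_rot: [-0.0, -0.019, 1.0, -0.0]
force: [0.1, 0.2, -0.9]
opening: 0.04
finger_force: 0.0
side cost0 18.8 best mm/deg [-1.6  0.5  1.3  1.4 -0.3 -0.5] 5.29
top cost0 14.68 best mm/deg [ 1.2 -0.8  2.9  1.8 -5.4 -0.5] 5.04
both cost0 33.48 best mm/deg [-1.  -0.2  1.5  2.  -1.4 -1.1] 11.88
pointer 3 in holder mm [ 2.8 -1.5 -0.1]
notch 3 in holder mm [-13.4  25.9  -0.8]
bottle [[0.46, -0.482, -0.001]]
cannon [[0.68, 0.419, 0.0], [0.68, 0.42, 0.001]]
tumbler [[0.698, -0.385, 0.005], [0.693, -0.383, -0.001]]
giftbox [[0.719, 0.039, -0.001], [0.719, 0.034, -0.001]]
```

The fits put the pointer within about 1.5 mm and 2° of seated, which is within image noise. As a check, I'll press lightly on the bar with shut fingers. If it's seated, contact should come at z ≈ 0.136.

```bash
python3 -m creep '0.36 0.97 0 0 0; 0.36 0.97 0 0 0; 0.36 0.97 0 0 0; 0.36 0.97 0 0 0; 0.36 0.97 0 0 0; 0.36 0.97 0 0 0; 0.36 0.97 0 0 0; 0.36 0.97 0 0 0'
python3 -m creep '0.3 0.97 0 0 0; 0 0 0 0 0; 0 0 -0.7 0 0; 0 0 -0.7 0 0; 0 0 -0.6 0 0; 0 0 0 0 0; 0 0 0 0 0'
python3 -m creep '0 0 -0.05 0 0; 0 0 0 0 0; 0 0 0 0 0'
python3 -m creep '0 0 -0.05 0 0; 0 0 0 0 0; 0 0 0 0 0'
```

```text
clock: 42.6
eef_pos: [0.5315, -0.0521, 0.2273]
tool_rot: [0.0, -0.023, 1.0, -0.0]
force: [0.5, -0.8, 0.3]
opening: 0.0001
finger_force: 0.0
clock: 43.3
eef_pos: [0.5431, -0.0148, 0.1477]
tool_rot: [-0.0, -0.023, 1.0, 0.0]
force: [-0.3, 0.9, 1.2]
opening: -0.0002
finger_force: 0.0
clock: 43.6
eef_pos: [0.5435, -0.0148, 0.1461]
tool_rot: [0.001, -0.023, 1.0, -0.0]
force: [0.9, 0.4, -1.4]
opening: 0.0002
finger_force: 0.0
clock: 43.9
eef_pos: [0.543, -0.0148, 0.1433]
tool_rot: [-0.0, -0.023, 1.0, -0.0]
force: [-0.5, -0.7, -0.7]
opening: -0.0001
finger_force: 0.0
```

```bash
python3 -m creep '0 0 -0.08 0 0; 0 0 0 0 0; 0 0 0 0 0'
python3 -m creep '0 0 -0.06 0 0; 0 0 0 0 0; 0 0 0 0 0'
python3 -m creep '0 0 -0.05 0 0; 0 0 0 0 0; 0 0 0 0 0'
```

```text
clock: 44.2
eef_pos: [0.543, -0.0148, 0.1399]
tool_rot: [-0.0, -0.023, 1.0, 0.0]
force: [0.2, -0.7, -0.2]
opening: 0.0
finger_force: 0.0
clock: 44.5
eef_pos: [0.543, -0.0148, 0.1375]
tool_rot: [-0.0, -0.023, 1.0, 0.0]
force: [0.3, 0.2, 0.6]
opening: 0.0002
finger_force: 0.0
clock: 44.8
eef_pos: [0.5434, -0.0147, 0.1359]
tool_rot: [0.0, -0.023, 1.0, 0.0]
force: [0.1, 0.8, 2.9]
opening: 0.0001
finger_force: 1.1
```

Contact came at 0.136, exactly the seated height. Retreating and handing in.

```bash
python3 -m creep '0 0 -0.04 0 0; 0 0 0 0 0; 0 0 0.3 0 0; 0 0 1 0 0; 0 0 1 0 0; -0.9 0 0 0 0; -0.9 0 0 0 0; 0 0 0 0 0'
python3 -c "
from h import *
H=np.array([.5335,-.0075,.102])
c=collect(['pointer','notch','wheel'],2,{'pointer':H,'notch':H+[.011,-.03,-.005],'wheel':np.array([.5244,.111,.0865])})
for k in c: print(k,len(c[k]),np.mean(c[k],0).round(4))
print(finish_job())"
```

```text
clock: 45.6
eef_pos: [0.4667, -0.0147, 0.2261]
tool_rot: [-0.002, -0.024, 1.0, -0.001]
force: [0.9, -0.8, -0.4]
opening: 0.0002
finger_force: 0.0
pointer 2 [ 0.5334 -0.0095  0.1048]
notch 1 [ 0.5478 -0.0368  0.0977]
wheel 4 [0.5247 0.1119 0.0862]
the job is handed in; nothing more can be done
None
```

I handed the job in at about 46 s. By my measurements the wheel is keyed and home on the shaft, the pointer is flat in its holder over the pin, and both are released. The bottle, cannon, tumbler and gift box were where they started when last checked; the hand-in returned no verdict.

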